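# Trip test of the chocolate counter's safety cut-out

### The job

Do the routine trip test of the chocolate counter's safety cut-out, the grey box with a lever on top: press its test button fully so that the lever drops, let go of the button, then lift the lever all the way back up to its home position, where it stays by itself. Do not ring the service bell (the box without a lever), and leave the other things on the counter where they are.

Things in the scene. Friction and masses are not known exactly. Their poses are not given: they have to be found in the camera images.
- rcd: Safety cut-out: light grey box 150 (x) x 190 (y) x 70 mm high, screwed down; the one with a lever. Origin at the centre of its underside, z up; its front with two round socket covers faces -x. On top a raised housing (x -20 to 50, y -75 to 20 mm, top z 100 mm) carries the test button; beside it, at y 45 mm, is the lever, then a cheek (y 67 to 73 mm, top z 100 mm).
- button_top (a point): Centre of the top of the unit's round black test button, 28 mm across, in a steel collar; at x 5, y -40, z 118 mm of the unit when not pressed, 12 mm above the collar. It moves with the button.
- test_button (a joint): Test button travel in m: 0 released, 0.010 fully pressed (straight down). It springs back; 1.2 N starts it, 4 to 6 N holds it fully down. Beyond about 7 mm it tips the lever past its balance point and the lever falls by its own weight within a second. While the button is held in, the lever cannot stay home.
- lever_hinge (a point): Middle of the lever's hinge axis, which runs along the unit's y; at x 25, y 45, z 85 mm of the unit. Fixed.
- lever_grip (a point): Centre of the lever's black cross grip: cylinder 22 mm across, 30 mm long, along the unit's y, on a steel bar 10 mm thick, 75 mm from the hinge axis. Home: x 47, y 45, z 157 mm of the unit; dropped: x -45, y 45, z 112 mm. Its ends are free (pinch it across its 30 mm length from above; it turns between the fingers), as is the space beneath (30 mm to the box when dropped).
- trip_lever (a joint): Lever angle in rad: 0 home (up, leaning 0.3 rad past upright to the unit's +x, on its stop), 0.3 upright (balance point), 1.5 fully dropped to the unit's -x, 0.37 rad above level. Nearly free hinge, lever about 0.12 kg: let go above 0.3 it falls to 1.5, below 0.3 it falls home to 0. At most about 2 N at the grip lifts it.
- bell_unit: A similar but smaller light grey box, the service bell: 130 x 160 x 60 mm, screwed to the counter, one button and a slotted sounder block (to z 86 mm) but no lever. Origin at the centre of its underside. Leave alone.
- bell_button (a joint): Travel of the bell's button in m (0 released, 0.007 pressed). Leave it unpressed.
- pyramid_slab: Loose white marble slab 210 x 110 x 6 mm with rows of small chocolate pyramids 50 mm high on it; origin at the centre of its underside. Leave alone.
- gift_boxes: Loose pair of stacked gift boxes, 90 x 130 mm, 65 mm high; origin at the centre of the underside. Leave alone.
- cocoa_jar: Loose glass jar with lid, 80 mm across, 120 mm high; origin at the centre of the underside. Leave alone.
- coffee_mug: Loose white mug, 80 mm across, 90 mm high, handle to its +y; origin at the centre of the underside. Leave alone.
- card_stand: Loose price-card holder with a blank card, foot 50 x 70 mm, 58 mm high; origin at the centre of the underside. Leave alone.

How it is judged:
By the outcome, as a careful person would: the job done as asked, in the order asked, and still so for the second after the job is handed in, with the robot touching nothing.
It also fails if it takes over 45 s, if anything falls off the work surface, if the arm or the gripper's body presses on something with over 40 N, if the wrist force passes 120 N, or if a joint passes its speed limit or range.

### The arm

A 6-joint arm with a two-finger parallel gripper is mounted at the origin on the work surface. World frame = base frame: x ahead of the robot, y to its left, z up, the work surface at z = 0. Lengths are in m, angles in rad, forces in N, time in s.
With the tool pointing down it reaches from about 0.35 to 0.975 m from the base axis. Payload 4.9 kg.
Tool frame: the origin (TCP) lies at the very end of the fingers, on their centre line; the grasp point (between the pads) lies 19 mm behind it; z points along the fingers, y is the line along which they close (so a half turn about z gives the same grasp; the last joint's range is limited). The gripper opens to 85 mm and grips with 20 to 120 N. Pads are 22 mm wide; open, the fingers measure 114 mm over their backs; the gripper's body (76 mm by 85 mm) begins 54 mm behind the grasp point. The pads swing forward as they close: fully open they stand 13 mm farther back than shut.
Start: joints at [1.077, 0.053, 1.613, -0, 1.476, -0.119], TCP at [0.229, 0.582, 0.231] pointing down, gripper open.
Joint ranges: [-3.01, 3.01], [-1.01, 2.22], [0.06, 2.58], [-1.02, 4.17], [0.09, 2.62], [-3.14, 3.14]. Speed limits (rad/s): [2.57, 2.57, 3.14, 3.14, 3.14, 3.14].

### API

Orientations are given as a unit quaternion [w, x, y, z].
In Python, from plant import manip gives the robot as it stands.
- The arm moves only by the shell command python3 -m pendant 'ROWS'. ROWS is JSON, a list of rows, each a list of 3 entries, a list of its own where there are three numbers: the opening, from 0 (shut) to 1 (fully open), then the shift along the tool's x, y, z in units of 12 cm (1.0 is 12 cm), then the turn about the tool's z in units of pi rad (1.0 is pi rad). In form: [[gripper, [dx, dy, dz], roll], ...]. A call has 1 to 10 rows; each row is the pose to reach, as a shift and turn from the pose commanded when the call began, along the tool's axes at that moment, turning the shorter way round; what a row does not reach only later rows make up. A row lasts 1/10 s, in which the tool goes at most 50 mm and 8.59 degrees, less where a joint would pass 70% of its speed; a pose out of reach is approached as far as the arm can. A call with a number of a shift or a turn outside -1 to 1 is refused whole. A call with a gripper value outside its range is refused whole. The fingers move at their own pace and stop on an object; the grip force is fixed at half the most. Time passes only in rows, so rows that repeat a pose let the fingers close. It gives the time, the measured TCP pose, the force, the opening and the grip force at its end, in the units of the state.
- manip.state(): the state, without advancing time (a new reading comes with each control period).
- manip.grab_frame(name): name is "scene" or "top" or "wrist"; returns a dict with "img" (480x640x3 uint8, red, green, blue), "fx", "fy", "cx", "cy" (pixels), "eye" and "rotation" of the camera in the world; the wrist camera has in their place "tool_from_camera" (4x4, takes a point from camera to tool coordinates, whose origin is the TCP and whose axes are the flange's). Camera axes: x right, y down, z forward; pixel columns grow to the right and rows downward; lengths in m; the calibration is good to about 2 mm. A picture is of the moment at which its call begins: read the wrist's pose just before it. There is no depth.
- manip.job_done(): hands the job in; it is judged then, once.
The state is a dict: "time": time; "joint_pos": joint angles; "joint_vel": joint speeds; "joint_efforts": joint torques, N m; "tool_pos": TCP position; "tool_rot": TCP orientation; "contact_force": force on the tool from outside, world axes, zero at the start; "ft_torque": the same for the moment, N m; "gripper_width": opening from 0.0 (shut) to 1.0 (fully open); "grasp_force": force on a finger pad.
Only numpy, scipy, OpenCV 4.12 (cv2) and the standard library are available. Lean on these libraries where they do the work, as an engineer would, in place of code of your own. Each camera call takes 0.05 s, during which the arm holds its last target. There are 200 camera calls.

## Working session

There is one attempt and no reset: what is moved stays moved. The work goes in short steps, Python scripts to look and compute and a shell command to move; the robot and the scene stay as the last step left them, time stands still between calls to the robot, and variables do not carry over. Pictures are saved under pics/ and viewed, at most 10 in all, crops included, and the job is handed in when it is done.

```bash
mkdir -p pics; ls
python3 - <<'E'
from plant import manip
import cv2,json
s=manip.state();print(s)
for n in("scene","top"):
    f=manip.grab_frame(n);cv2.imwrite(f"pics/{n}0.png",f["img"][:,:,::-1]);print(n,{k:v for k,v in f.items() if k!="img"})
E
```

```text
pics
{'time': 0.0, 'joint_pos': array([ 1.07698769e+00,  5.34155144e-02,  1.61431542e+00,  1.42788786e-05,
        1.47598810e+00, -1.18999142e-01]), 'joint_vel': array([-7.67693271e-04,  8.20282397e-04, -1.38220386e-03,  1.09516964e-03,
        1.70556526e-04,  4.02830128e-05]), 'joint_efforts': array([-9.59396784e-04, -3.93675506e+01, -3.70180464e+01, -2.05807919e-04,
        7.04025166e-03,  2.32496791e-05]), 'tool_pos': array([0.22850468, 0.5810549 , 0.23001386]), 'tool_rot': array([-3.27469022e-04,  1.86310281e-01,  9.82490381e-01, -1.01153172e-03]), 'contact_force': array([ 0.41678345, -0.48426526,  0.76648128]), 'ft_torque': array([-0.00346532,  0.01906854, -0.01788061]), 'grasp_force': 0.0, 'gripper_width': 1.002936995289813}
scene {'fx': 529.0437705195944, 'fy': 529.0437705195944, 'cx': 312.2387946417896, 'cy': 245.9098119387382, 'eye': array([ 1.19674668, -0.63892213,  0.74423262]), 'rotation': array([-0.42794648,  0.82810926,  0.32711461, -0.15521886])}
top {'fx': 516.0709497789388, 'fy': 516.0709497789388, 'cx': 321.15325215204587, 'cy': 238.2003189153551, 'eye': array([ 0.48274816, -0.01038212,  1.09204956]), 'rotation': array([-0.05935807,  0.71532118, -0.69293701,  0.06804798])}
```

View pics/scene0.png

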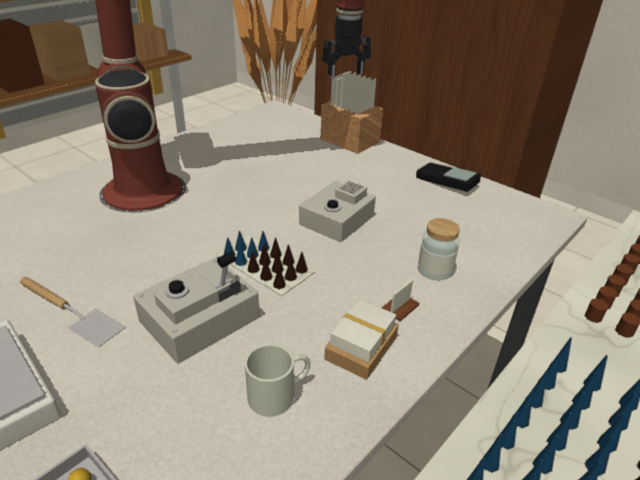

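View pics/top0.png

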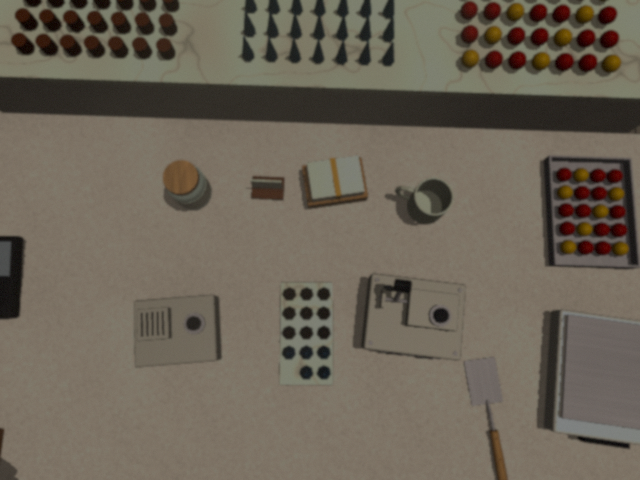

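The scene view shows the cut-out at about (197,305), with its button at (177,287) and grip at (226,260). In the top view the button is at (441,315), the grip at (402,286), and the box corners at about (371,275), (465,284), (461,358) and (363,349). The bell is well away at (175,330).

```bash
cat > h.py <<'E'
import numpy as np,cv2
from scipy.spatial.transform import Rotation as R
def Rq(q): return R.from_quat(np.roll(q,-1)).as_matrix()
def ray(f,u,v): 
    d=Rq(f["rotation"])@[(u-f["cx"])/f["fx"],(v-f["cy"])/f["fy"],1];return d/np.linalg.norm(d)
def onz(f,u,v,z): d=ray(f,u,v);return f["eye"]+d*(z-f["eye"][2])/d[2]
def tri(fa,pa,fb,pb):
    a,b=ray(fa,*pa),ray(fb,*pb);t=np.linalg.lstsq(np.c_[a,-b],fb["eye"]-fa["eye"],rcond=None)[0]
    A,B=fa["eye"]+t[0]*a,fb["eye"]+t[1]*b;return (A+B)/2,np.linalg.norm(A-B)
def dark(f,x0,y0,x1,y1,th=45):
    m=(f["img"][y0:y1,x0:x1].max(2)<th).astype(np.uint8)
    n,_,st,c=cv2.connectedComponentsWithStats(m)
    return [(st[i].tolist(),(c[i]+[x0,y0]).round(1).tolist()) for i in range(1,n) if st[i,4]>12]
E
python3 - <<'E'
from h import *
from plant import manip
s=manip.grab_frame("scene");t=manip.grab_frame("top")
print("S",dark(s,150,240,250,310));print("T",dark(t,370,270,465,335))
for p in [(371,275),(465,284),(461,358),(363,349)]: print(onz(t,*p,.07).round(4))
a=s["img"][240:360,125:275,::-1];b=t["img"][265:365,355:475,::-1]
A=cv2.resize(a,(500,400),interpolation=cv2.INTER_CUBIC)
B=cv2.resize(b,(480,400),interpolation=cv2.INTER_CUBIC)
cv2.imwrite("pics/zs.png",cv2.resize(np.hstack([A[:, :400],B[:,:400]]),(800,400)))
E
```

```text
S [([68, 11, 18, 16, 171], [226.3, 259.0]), ([20, 41, 14, 12, 140], [176.1, 286.6]), ([70, 42, 20, 19, 101], [231.2, 290.4])]
T [([14, 10, 27, 18, 232], [399.9, 286.7]), ([36, 34, 2, 16, 16], [406.4, 311.5]), ([64, 39, 14, 13, 149], [440.5, 315.0])]
[ 0.5982 -0.1216  0.07  ]
[ 0.5863 -0.309   0.07  ]
[ 0.4423 -0.2984  0.07  ]
[ 0.4537 -0.1079  0.07  ]
```

View pics/zs.png

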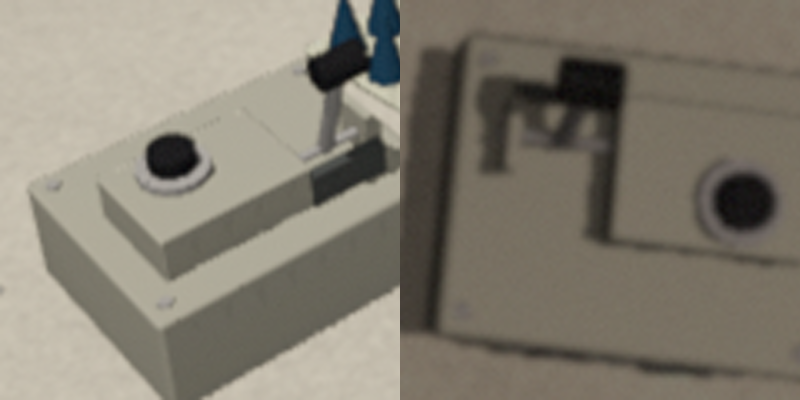

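The crops show the button cap at about (176.5,286.5) in the scene view and (441,315) in the top view. The grip is at (226.4,259.3) and (402.7,285.8), with its shadow to the left in the top view. Next I'll triangulate both and check against the box geometry.

Run:
```python
from h import *
from plant import manip
s=manip.grab_frame("scene");t=manip.grab_frame("top")
b,e1=tri(s,(176.1,285.6),t,(440.7,315.1));g,e2=tri(s,(226.4,259.2),t,(402.7,285.8))
print(b,e1,g,e2)
c=np.array([onz(t,*p,.07) for p in [(371,275),(465,284),(461,358),(363,349)]]).mean(0)
print("b topray",onz(t,440.7,315.1,.116),"g",onz(t,402.7,285.8,.157))
yaw=np.arctan2(*(g-b)[[1,0]])-np.arctan2(85,42);print("yaw",yaw, "box",c)
for yw in(yaw,-.07,.07):
  M=R.from_euler('z',yw).as_matrix()
  print(yw,"origin from b",(b-M@[.005,-.04,.118]).round(4),"from g",(g-M@[.047,.045,.157]).round(4), "g drop",(c+M@[-.045,.045,.112]).round(4))
st=manip.state();r=Rq(st["tool_rot"]);print(r.round(3))
```

```text
[ 0.52193027 -0.24937728  0.11221564] 0.00039088657491881976 [ 0.57151124 -0.16927273  0.15550589] 0.002490413146146695
b topray [ 0.52166241 -0.2486137   0.116     ] g [ 0.57058006 -0.16998364  0.157     ]
yaw -0.09530860327330215 box [ 0.52013312 -0.2092304   0.07      ]
-0.09530860327330215 origin from b [ 0.5208 -0.2091 -0.0058] from g [ 0.5204 -0.2096 -0.0015] g drop [ 0.4796 -0.1602  0.182 ]
-0.07 origin from b [ 0.5197 -0.2091 -0.0058] from g [ 0.5215 -0.2109 -0.0015] g drop [ 0.4784 -0.1612  0.182 ]
0.07 origin from b [ 0.5141 -0.2098 -0.0058] from g [ 0.5278 -0.2174 -0.0015] g drop [ 0.4721 -0.1675  0.182 ]
[[-0.931  0.366 -0.   ]
 [ 0.366  0.931 -0.001]
 [ 0.    -0.001 -1.   ]]
```

The two sources agree: unit origin is about (0.520, -0.209), yaw about -0.08, button (0.5217, -0.249), and heights are within 4 mm. I'm moving over the button at z 0.23.

```bash
for i in 1 2 3 4 5 6; do python3 -m pendant '[[0,[-0.4,-0.46,0],0],[0,[-0.8,-0.925,0],0],[0,[-0.8,-0.925,0],0],[0,[-0.8,-0.925,0],0]]' | cut -c1-400; done
python3 -m pendant '[[0,[0,0,0],-0.047],[0,[0,0,0],-0.094],[0,[0,0,0],-0.094],[0,[0,0,0],-0.094]]'
```

```text
time: 0.7
tool_pos: [0.2786, 0.4394, 0.2307]
tool_rot: [0.0, 0.188, 0.982, -0.001]
contact_force: [-0.3, 0.6, -0.8]
gripper_width: 0.331
grasp_force: 0.0
time: 1.1
tool_pos: [0.3277, 0.3015, 0.2315]
tool_rot: [0.001, 0.189, 0.982, -0.0]
contact_force: [-0.3, -0.0, 0.4]
gripper_width: 0.001
grasp_force: 0.0
time: 1.5
tool_pos: [0.3765, 0.163, 0.2317]
tool_rot: [0.001, 0.19, 0.982, -0.0]
contact_force: [-0.0, 0.7, 1.0]
gripper_width: -0.0
grasp_force: 0.0
time: 1.9
tool_pos: [0.425, 0.025, 0.2316]
tool_rot: [0.0, 0.189, 0.982, -0.0]
contact_force: [-0.2, 0.7, 0.6]
gripper_width: -0.0
grasp_force: 0.0
time: 2.3
tool_pos: [0.4739, -0.1128, 0.2312]
tool_rot: [-0.0, 0.188, 0.982, -0.0]
contact_force: [-1.2, 0.1, 0.8]
gripper_width: -0.0
grasp_force: 0.0
time: 2.7
tool_pos: [0.5229, -0.2509, 0.2304]
tool_rot: [-0.0, 0.187, 0.982, 0.0]
contact_force: [0.6, 0.7, 0.7]
gripper_width: 0.0
grasp_force: 0.0
time: 3.1
tool_pos: [0.5216, -0.2471, 0.2313]
tool_rot: [0.0, 0.04, 0.999, 0.0]
contact_force: [-0.2, 0.4, 0.4]
gripper_width: -0.004
grasp_force: 0.0
```

```bash
python3 -m pendant '[[0,[0,-0.015,0.3],0],[0,[0,-0.015,0.6],0],[0,[0,-0.015,0.85],0],[0,[0,-0.015,0.9],0],[0,[0,-0.015,0.9],0],[0,[0,-0.015,0.9],0]]'
python3 -m pendant '[[0,[0,0,0.02],0],[0,[0,0,0.04],0],[0,[0,0,0.06],0],[0,[0,0,0.06],0]]'
python3 - <<'E'
from plant import manip
import cv2
f=manip.grab_frame("scene");cv2.imwrite("pics/s2.png",cv2.resize(f["img"][180:340,100:300,::-1],(800,640))[:600])
E
```

```text
time: 3.7
tool_pos: [0.5221, -0.2511, 0.1254]
tool_rot: [0.001, 0.04, 0.999, -0.001]
contact_force: [-0.2, 0.4, 1.5]
gripper_width: -0.001
grasp_force: 0.0
time: 4.1
tool_pos: [0.5214, -0.2512, 0.1167]
tool_rot: [0.001, 0.04, 0.999, -0.0]
contact_force: [0.6, -1.7, 2.5]
gripper_width: 0.0
grasp_force: 1.1
```

View pics/s2.png

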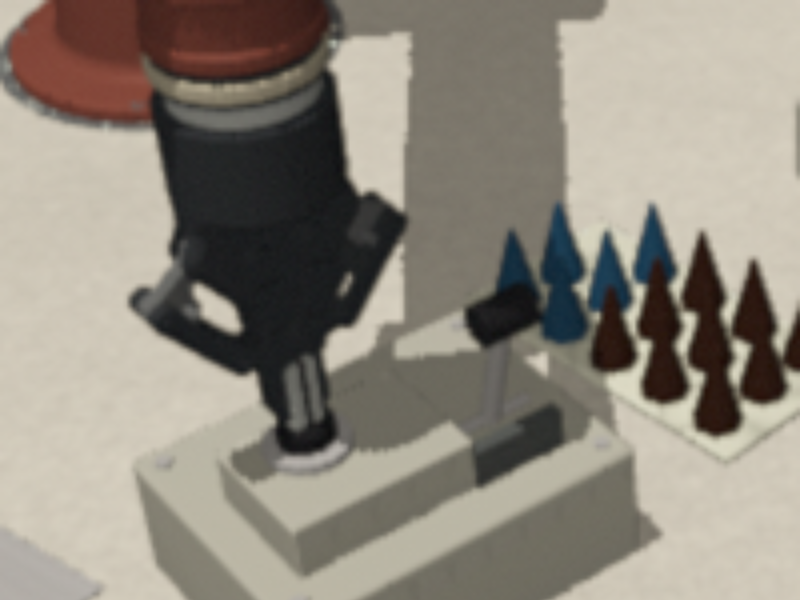

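The shut fingers stand centred on the button (305,430 in the crop), and the lever is still up. I'll keep pressing in small steps.

```bash
python3 -m pendant '[[0,[0,0,0.025],0],[0,[0,0,0.045],0],[0,[0,0,0.045],0]]'
python3 -m pendant '[[0,[0,0,0.01],0],[0,[0,0,0.02],0],[0,[0,0,0.02],0]]'
```

```text
time: 4.45
tool_pos: [0.5213, -0.2511, 0.1107]
tool_rot: [0.001, 0.04, 0.999, -0.0]
contact_force: [2.2, -0.1, 4.0]
gripper_width: 0.003
grasp_force: 1.6
time: 4.75
tool_pos: [0.5212, -0.2511, 0.1085]
tool_rot: [0.001, 0.04, 0.999, -0.0]
contact_force: [1.7, -1.4, 4.8]
gripper_width: -0.002
grasp_force: 1.9
```

```bash
python3 -m pendant '[[0,[0,0,0.01],0],[0,[0,0,0.01],0],[0,[0,0,0.01],0]]';python3 -m pendant '[[0,[0,0,0.01],0],[0,[0,0,0.01],0],[0,[0,0,0.01],0]]'
```

```text
time: 5.05
tool_pos: [0.5213, -0.2511, 0.108]
tool_rot: [0.001, 0.04, 0.999, -0.0]
contact_force: [1.0, -0.3, 6.2]
gripper_width: -0.001
grasp_force: 3.2
time: 5.35
tool_pos: [0.5215, -0.2513, 0.1079]
tool_rot: [0.001, 0.04, 0.999, -0.0]
contact_force: [-1.0, 1.0, 9.9]
gripper_width: 0.002
grasp_force: 5.5
```

The button has bottomed: z stays at 0.108 while the force climbs. I'll hold it, retreat straight up, and check the lever.

```bash
python3 -m pendant '[[0,[0,0,0],0],[0,[0,0,0],0],[0,[0,0,0],0],[0,[0,0,0],0],[0,[0,0,0],0],[0,[0,0,0],0],[0,[0,0,0],0],[0,[0,0,0],0]]'
python3 -m pendant '[[0,[0,0,-0.2],0],[0,[0,0,-0.5],0],[0,[0,0,-0.9],0],[0,[0,0,-1],0],[0,[0,0,-1],0],[0,[0,0,-1],0]]'
python3 - <<'E'
from plant import manip
import cv2,numpy as np
from h import *
s=manip.grab_frame("scene");t=manip.grab_frame("top")
A=cv2.resize(s["img"][220:340,125:275,::-1],(500,400),interpolation=cv2.INTER_CUBIC)
B=cv2.resize(t["img"][265:365,355:430,::-1],(300,400),interpolation=cv2.INTER_CUBIC)
cv2.imwrite("pics/s3.png",np.hstack([A,B]))
o=np.array([.5203,-.2093,0]);M=R.from_euler('z',-.08).as_matrix();print(o+M@[-.045,.045,.112],dark(s,185,255,250,320))
E
```

```text
time: 6.15
tool_pos: [0.5215, -0.2512, 0.1079]
tool_rot: [0.001, 0.04, 0.999, -0.0]
contact_force: [-1.6, 0.4, 10.6]
gripper_width: 0.001
grasp_force: 5.5
time: 6.75
tool_pos: [0.5198, -0.2501, 0.2236]
tool_rot: [-0.002, 0.04, 0.999, 0.001]
contact_force: [-0.3, 0.1, -0.5]
gripper_width: 0.004
grasp_force: 0.0
[ 0.47904008 -0.16084776  0.112     ] [([8, 0, 17, 7, 75], [199.7, 257.1]), ([63, 8, 2, 9, 13], [248.7, 267.5])]
```

View pics/s3.png

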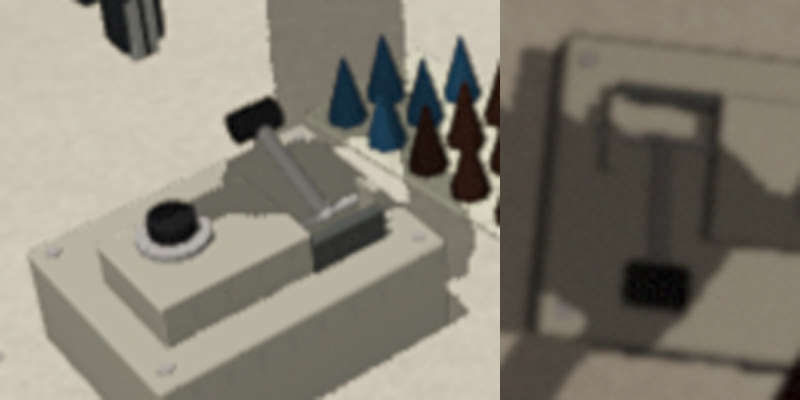

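The lever has dropped and the button has sprung back. The grip is at about (201.2,256.0) in the scene view and (394.2,336.5) in the top view.

Run:
```python
from h import *
from plant import manip
s=manip.grab_frame("scene");t=manip.grab_frame("top")
dt=dark(t,380,320,410,348);print(dt)
print(tri(s,(201.2,256),t,(394.2,336.5)),onz(t,394.2,336.5,.112))
st=manip.state();r=Rq(st["tool_rot"]);p=st["tool_pos"];print(p)
for G in ([.479,-.161,.112],onz(t,394.2,336.5,.112)):
    print((r.T@(np.array(G)+[0,0,-.012]-p)/.12).round(3))
for th in np.linspace(1.5,0,11)[1:]: print(round(-.0753*(np.sin(.3-th)-np.sin(-1.2))/.12,3),round(-.0753*(np.cos(.3-th)-np.cos(1.2))/.12,3))
```

```text
[([6, 10, 17, 13, 194], [393.8, 335.9])]
(array([ 0.48027925, -0.16114911,  0.11062735]), np.float64(0.002520637778148784)) [ 0.47949693 -0.16193344  0.112     ]
[ 0.51975943 -0.25013614  0.22310686]
[0.393 0.711 1.029]
[0.389 0.704 1.029]
-0.041 -0.085
-0.093 -0.163
-0.157 -0.232
-0.231 -0.291
-0.312 -0.338
-0.399 -0.372
-0.491 -0.393
-0.585 -0.4
-0.679 -0.393
-0.77 -0.372
```

```bash
python3 -m pendant '[[0.7,[0.2,0.35,0],0],[0.7,[0.39,0.71,0],0],[0.7,[0.39,0.71,0],0],[0.7,[0.39,0.71,0.2],0],[0.7,[0.39,0.71,0.4],0],[0.7,[0.39,0.71,0.6],0],[0.7,[0.39,0.71,0.6],0],[0.7,[0.39,0.71,0.6],0]]'
python3 - <<'E'
from h import *
from plant import manip
st=manip.state();r=Rq(st["tool_rot"]);p=st["tool_pos"];print((r.T@(np.array([.4795,-.1613,.100])-p)/.12).round(3))
s=manip.grab_frame("wrist");cv2.imwrite("pics/w4.png",s["img"][:,:,::-1])
E
```

```text
time: 7.75
tool_pos: [0.4807, -0.1622, 0.1533]
tool_rot: [-0.001, 0.04, 0.999, 0.0]
contact_force: [0.9, -0.3, 0.5]
gripper_width: 0.704
grasp_force: 0.0
[0.009 0.007 0.444]
```

View pics/w4.png

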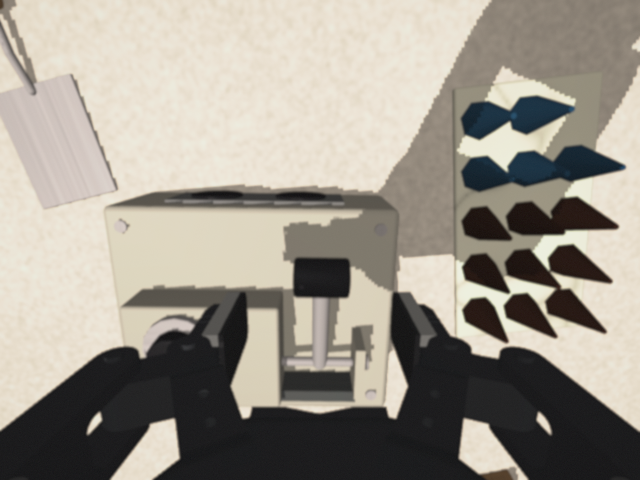

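The wrist view shows the grip (321,278) centred between the fingertips (245 and 395), with the button clear behind the left finger. I'll descend and pinch.

```bash
python3 -m pendant '[[0.7,[0.01,0.01,0.15],0],[0.7,[0.01,0.01,0.3],0],[0.7,[0.01,0.01,0.4],0],[0.7,[0.01,0.01,0.44],0],[0.7,[0.01,0.01,0.44],0],[0.7,[0.01,0.01,0.44],0]]'
python3 -m pendant '[[0.5,[0,0,0],0],[0.4,[0,0,0],0],[0.3,[0,0,0],0],[0.2,[0,0,0],0],[0.2,[0,0,0],0],[0.2,[0,0,0],0]]'
```

```text
time: 8.4
tool_pos: [0.4805, -0.1613, 0.1022]
tool_rot: [0.001, 0.04, 0.999, -0.0]
contact_force: [-0.1, -0.8, -0.3]
gripper_width: 0.698
grasp_force: 0.0
time: 9.0
tool_pos: [0.4803, -0.1609, 0.1021]
tool_rot: [0.0, 0.04, 0.999, 0.0]
contact_force: [-2.1, 1.6, 5.7]
gripper_width: 0.339
grasp_force: 59.7
```

```bash
python3 -m pendant '[[0.2,[-0.019,-0.045,0],0]]' >/dev/null 2>&1 && true
python3 - <<'E'
from plant import manip
s=manip.state();print(s["time"],s["tool_pos"],s["contact_force"])
E
```

```text
9.1 [ 0.48023688 -0.16157155  0.10193359] [-14.16316858  32.6856354   23.19819707]
```

I put a z value in the y slot, which gives 5 mm of sideways load. I'm undoing it now.

```bash
python3 -m pendant '[[0.2,[0.019,0.045,0],0],[0.2,[0.019,0.045,0],0],[0.2,[0.019,0.045,0],0]]'
```

```text
time: 9.4
tool_pos: [0.4803, -0.1609, 0.1021]
tool_rot: [0.0, 0.04, 0.999, 0.0]
contact_force: [-2.2, 1.9, 7.3]
gripper_width: 0.336
grasp_force: 60.2
```

Back to the earlier reading. Now the arc, with z in its proper slot.

```bash
python3 -m pendant '[[0.2,[-0.041,0,-0.085],0],[0.2,[-0.093,0,-0.163],0],[0.2,[-0.157,0,-0.232],0],[0.2,[-0.231,0,-0.291],0],[0.2,[-0.231,0,-0.291],0]]'
```

```text
time: 9.9
tool_pos: [0.5085, -0.1633, 0.1365]
tool_rot: [0.0, 0.04, 0.999, -0.0]
contact_force: [-0.0, -2.8, -7.7]
gripper_width: 0.331
grasp_force: 61.2
```

```bash
python3 -m pendant '[[0.2,[-0.081,0,-0.047],0],[0.2,[-0.168,0,-0.081],0],[0.2,[-0.26,0,-0.102],0],[0.2,[-0.354,0,-0.109],0],[0.2,[-0.448,0,-0.102],0],[0.2,[-0.539,0,-0.081],0],[0.2,[-0.539,0,-0.081],0],[0.2,[-0.539,0,-0.081],0]]'
```

```text
time: 10.7
tool_pos: [0.573, -0.1692, 0.148]
tool_rot: [0.001, 0.039, 0.999, -0.001]
contact_force: [-2.5, -5.1, 4.8]
gripper_width: 0.331
grasp_force: 59.0
```

The lever is home (grip at about x 0.571, z 0.158). I'll release and rise straight up.

```bash
python3 -m pendant '[[0.4,[0,0,0],0],[0.6,[0,0,0],0],[0.7,[0,0,0],0],[0.7,[0,0,0],0]]'
python3 -m pendant '[[0.7,[0,0,-0.2],0],[0.7,[0,0,-0.5],0],[0.7,[0,0,-0.9],0],[0.7,[0,0,-1],0],[0.7,[0,0,-1],0]]'
python3 -m pendant '[[0.7,[0.3,0,-0.2],0],[0.7,[0.6,0,-0.3],0],[0.7,[1,0,-0.3],0],[0.7,[1,0,-0.3],0],[0.7,[1,0,-0.3],0],[0.7,[1,0,-0.3],0]]'
python3 - <<'E'
from h import *
from plant import manip
s=manip.grab_frame("scene");t=manip.grab_frame("top");print(dark(s,190,240,245,310))
cv2.imwrite("pics/s5.png",cv2.resize(s["img"][150:420,100:460,::-1],(800,600)))
E
```

```text
time: 11.1
tool_pos: [0.572, -0.1678, 0.1458]
tool_rot: [0.0, 0.04, 0.999, 0.0]
contact_force: [-0.2, -1.0, -0.7]
gripper_width: 0.697
grasp_force: 0.0
time: 11.6
tool_pos: [0.5735, -0.1687, 0.2696]
tool_rot: [0.003, 0.04, 0.999, -0.001]
contact_force: [1.1, -0.8, 0.8]
gripper_width: 0.698
grasp_force: 0.0
time: 12.2
tool_pos: [0.4526, -0.1586, 0.3004]
tool_rot: [-0.001, 0.04, 0.999, 0.001]
contact_force: [0.4, -0.5, -0.8]
gripper_width: 0.7
grasp_force: 0.0
[([28, 11, 19, 16, 190], [226.8, 258.8])]
```

View pics/s5.png

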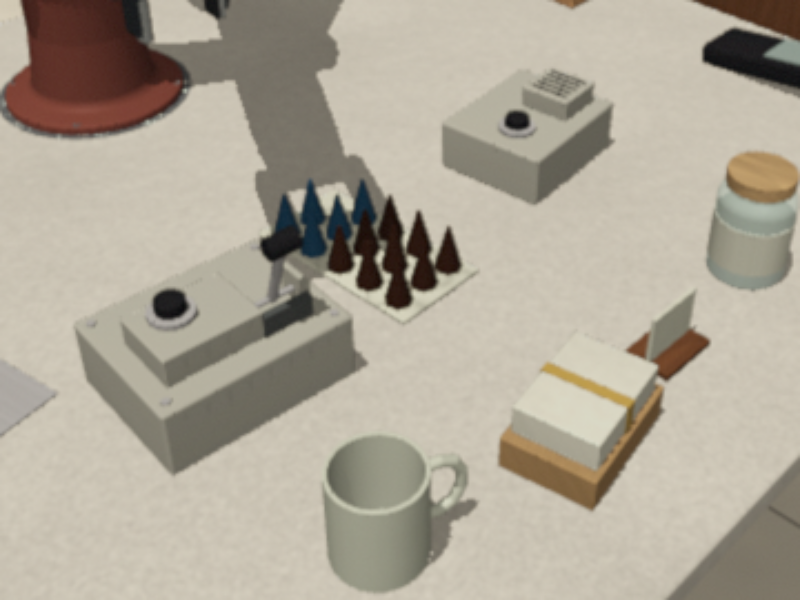

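The lever is home at (226.8,258.8), against (226.3,259.0) before the test. The button is out, nothing else has moved, and the gripper is clear.

```bash
python3 -c "
from plant import manip
print(manip.job_done())"
```

```text
the job is handed in; nothing more can be done
None
```

The trip test is done and handed in: the button was pressed fully, the lever dropped, the button was released, and the lever went back up to home and stays there; one mistyped move briefly put about 40 N of load on the gripped lever before I undid it, and the bell and the other items were not touched.

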